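Seat a mirror stage on its kinematic base

ROBOT

A 6-joint arm with a two-finger parallel gripper is mounted at the origin on a cart in front of the work surface, level with it; the furniture and walls round the work are solid. World frame = base frame: x ahead of the robot, y to its left, z up, the work surface at z = 0. Lengths are in mm, angles in rad, forces in N, time in s.
With the tool pointing down it reaches from about 275 to 850 mm from the base axis. Payload 19 kg.
Tool frame: the origin (TCP) lies midway between the tips of the shut fingers; the grasp point (between the pads) lies 19 mm behind it; z points along the fingers, y is the line along which they close (so a half turn about z gives the same grasp; the last joint's range is limited). The gripper opens to 85 mm and grips with 20 to 120 N. Pads are 22 mm wide; open, the fingers measure 114 mm over their backs; the gripper's body (76 mm by 85 mm) begins 54 mm behind the grasp point. The pads swing forward as they close: fully open they stand 13 mm farther back than shut.
Start: joints at [-1.268, 0.15, 1.437, -0, 1.554, -0.134], TCP at [243.22, -520.993, 231.267] pointing down, gripper open.
Joint ranges: [-2.8, 2.8], [-0.68, 2.1], [0.12, 2.68], [-1.39, 4.53], [0.16, 2.79], [-2.81, 2.81]. Speed limits (rad/s): [1.89, 1.89, 2.22, 3.01, 3.01, 3.01].

INTERFACE

Orientations are given as a rotation vector (axis times angle).
In Python, from station import * gives the robot as it stands.
- The arm moves only by the shell command python3 -m jog 'ROWS' [FORCE]. ROWS is JSON, a list of rows, each a list of 5 numbers: the finger opening in m, from 0 to 0.0854, then the shift along the tool's x, y, z in m, then the turn about the tool's z in rad. In form: [[claw, tx, ty, tz, roll], ...]. A call has 1 to 20 rows; each row is the pose to reach, as a shift and turn from the pose commanded when the call began, along the tool's axes at that moment; what a row does not reach only later rows make up. A row lasts 1/10 s, in which the tool goes at most 50 mm and 8.59 degrees, less where a joint would pass 70% of its speed; a pose out of reach is approached as far as the arm can. A call with a gripper value outside its range is refused whole. The fingers move at their own pace and stop on an object; FORCE is the grip in N (left out, the last holds). Time passes only in rows, so rows that repeat a pose let the fingers close. It gives the time, the measured TCP pose, the force, the opening and the grip force at its end, in the units of the state.
- observe(): the state, without advancing time (a new reading comes with each control period).
- capture(name): name is "side" or "top"; returns the picture (384x512x3 uint8, red, green, blue); there is no depth.
- get_calibration(name): a dict with "fx", "fy", "cx", "cy" (pixels), "R" (3x3) and "t" (3): a world point X has camera coordinates R X + t. Camera axes: x right, y down, z forward; pixel columns grow to the right and rows downward; lengths in mm; the calibration is good to about 2 mm. A picture is of the moment at which its call begins. get_calibration takes no time and is no camera call.
- job_done(): hands the job in; it is judged then, once.
Trained networks look in the newest picture that a camera, given by its name, has taken for a name from the list of things; names that differ only in an ending like _2 or _b are one class to them, and where a whole thing is asked for, a point or a joint stands for the part that bears it (a point fixed in the world has none). Each returns a list of dicts, best first, with "p" (0 to 1); they miss things now and then, are a little off and sometimes report something else, mostly with a low value. They report only what shows in the picture. A call takes as long as a camera call.
- find_in(camera, label): "centre" ([x, y, z] in mm, in world coordinates, good to about 4 mm: the middle of the surface that is visible of it).
- masks_of(camera, label): "region" (384x512 bool, what is visible of it).
- place_of(camera, label): "centre" ([x, y, z] in mm, in world coordinates, good to about 4 mm: a listed point, or the origin of a listed thing).
The state is a dict: "time_s": time; "qpos": joint angles; "joint_velocities": joint speeds; "tau": joint torques, N m; "position": TCP position; "ee_rot": TCP orientation; "force": force on the tool from outside, world axes, zero at the start; "torque": the same for the moment, N m; "width": finger opening in mm; "grasp_force": force on a finger pad.
Only numpy, scipy, OpenCV 4.12 (cv2) and the standard library are available. Lean on these libraries where they do the work, as an engineer would, in place of code of your own. Each camera call takes 0.05 s, during which the arm holds its last target. There are 200 camera calls.

TASK

Pick up the aluminium mirror stage by its black block and set its three ball feet into the seats of the grey round base, with the red-dotted foot in the cone on the side of the base's red mark; the seat table is not exactly centred, so slide the stage lightly about until the feet drop into the cone and the groove. Then bed it with a gentle press straight down on the block until the sprung seat table has sunk well down, let it come back up, and leave the stage fully seated and level. Do not slam or press hard, and leave the things round about alone.

Things in the scene. Friction and masses are not known exactly. Their poses are not given: they have to be found in the camera images.
- stage_grip (a point): Centre of the upright black block on the loose mirror stage, 50 mm above the feet's bottoms; block 34 mm long (x), 24 mm wide (y), its top 21 mm above this point: grasp across y from above. Stage axes: z up, x from the red-dotted foot to the small round mirror. Disc 112 mm wide, underside 14 mm and top 24 mm above the feet's bottoms. Stage 0.24 to 0.39 kg.
- mirror (a point): Centre of the small upright round mirror on the stage (diameter 32 mm, 8 mm thick), 36 mm from the block's centre along stage +x; its top is 35 mm above the disc and 12 mm below the block's top.
- foot_cone (a point): Centre of the steel ball foot (diameter 16 mm) that belongs in the cone: under the red dot on the disc, at stage (-42, 0) mm from the block's centre. All feet's centres are 42 mm below point stage_grip.
- foot_groove (a point): Centre of the ball foot (diameter 16 mm) that belongs in the V groove: at stage (+21, +36.4) mm from the block's centre.
- foot_flat (a point): Centre of the ball foot (diameter 16 mm) that belongs on the flat pad: at stage (+21, -36.4) mm from the block's centre.
- base: Grey round base fixed to the bench, diameter 180 mm, rim 24 mm high; origin at the centre of its underside, z up, the red mark on the rim lies at its -x. The seat table inside was left up to 9 mm off the base's centre along the base's x and y each, not turned, clamped (it does not shift sideways); this offset is not measured: find it by feel.
- lands (a point): Point on the base's axis (not the table's) at the height of the flat lands round the cone and groove, 36 mm above the underside. With feet on the lands point stage_grip is 50 mm above this point; fully seated 46.8 mm (ball centres 4.8 mm above it, 40.8 above the underside): a 3.2 mm drop. Stage and base axes are then parallel.
- red_mark (a point): Red mark on the base's rim, on the cone's side. The table's seats lie as the feet do: cone at table (-42, 0), V groove (+21, +36.4) pointing to the cone, flat pad (+21, -36.4) mm, 3.2 mm below the lands. Cone and groove: 45 degree pits 13 mm wide at the mouth, lands reach 25 mm from their middle (22 along the groove). The seats are polished and oiled: a ball within 3 mm of the middle slides in.
- seat_table (a joint): How far the sprung seat table is pressed down, m: 0 at rest (upper stop), 0.003 at the lower stop. It gives way from 6 N of load on (the stage's own weight, 2.4 to 3.8 N, does not move it) and sinks 1 mm for each further 1.5 N: lower stop at about 10.5 N in all, beyond that it is rigid.
- bearing_b: Bystander: steel ball bearing, diameter 62 mm, 16 mm high; origin at the centre of its underside.
- torch: Bystander: black torch lying down, 116 mm long, 41 mm high; origin at its underside.
- hv_plug: Bystander: orange plug, 40 x 85 x 45 mm; origin at its underside.

How it is judged:
By the outcome, as a careful person would: the job done as asked, in the order asked, and still so for the second after the job is handed in, with the robot touching nothing.
It also fails if it takes over 72 s, if anything falls off the work surface, if the arm or the gripper's body presses on something with over 40 N, if the wrist force passes 120 N, or if a joint passes its speed limit or range.

## Working session

There is one attempt and no reset: what is moved stays moved. The work goes in short steps, Python scripts to look and compute and a shell command to move; the robot and the scene stay as the last step left them, time stands still between calls to the robot, and variables do not carry over. Pictures are saved under pics/ and viewed, at most 10 in all, crops included, and the job is handed in when it is done.

```bash
mkdir -p pics; ls
python3 - <<'E'
from station import *
import cv2,numpy as np
s=observe();print(s)
a=[]
for n in("top","side"):
    im=capture(n);a.append(im);
    for l in["stage_grip","mirror","foot_cone","base","lands","red_mark","foot_groove","foot_flat","bearing_b","torch","hv_plug"]:
        r=place_of(n,l);print(n,l,[(np.round(d["centre"]).tolist(),round(d["p"],2)) for d in r[:2]])
    c=get_calibration(n);print({k:np.round(v,3).tolist() for k,v in c.items()})
    cv2.imwrite(f"pics/{n}0.png",im[:,:,::-1])
E
```

```text
pics
{'time_s': 0.0, 'qpos': array([-1.26800894e+00,  1.50995372e-01,  1.43803336e+00,  1.29615440e-05,
        1.55379043e+00, -1.33978458e-01]), 'joint_velocities': array([ 7.72587477e-04, -1.12762455e-04, -3.63505735e-06, -4.54379641e-05,
       -2.58370177e-04,  1.26370510e-03]), 'tau': array([ 1.99075832e-03, -7.13070989e+01, -5.70849967e+01, -8.77204297e-05,
        9.37032601e-03, -3.22515007e-05]), 'position': array([ 243.15489313, -520.7872908 ,  230.66896251]), 'ee_rot': array([-3.06578280e+00, -6.80364564e-01,  1.42079421e-04]), 'force': array([-0.9842349 ,  0.40319443,  0.37388816]), 'torque': array([0.0208261 , 0.02504531, 0.02024245]), 'grasp_force': 0.0, 'width': 85.53520018970347}
top stage_grip [([510.0, 217.0, 52.0], 0.57)]
top mirror [([488.0, -137.0, 0.0], 0.63), ([544.0, 228.0, 44.0], 0.58)]
top foot_cone [([468.0, 205.0, 7.0], 0.78)]
top base [([491.0, -141.0, -0.0], 0.75)]
top lands [([490.0, -138.0, 34.0], 0.75)]
top red_mark [([366.0, 81.0, 2.0], 0.44)]
top foot_groove [([522.0, 258.0, 8.0], 0.82), ([553.0, -313.0, 1.0], 0.29)]
top foot_flat [([541.0, 185.0, 
[... 392 characters left out ...]
ide mirror [([544.0, 228.0, 46.0], 0.77)]
side foot_cone [([475.0, 201.0, 9.0], 0.71), ([358.0, 77.0, -0.0], 0.45)]
side base [([488.0, -138.0, -1.0], 0.9)]
side lands [([487.0, -137.0, 37.0], 0.79), ([553.0, -311.0, 1.0], 0.6)]
side red_mark [([403.0, -145.0, 24.0], 0.57)]
side foot_groove [([518.0, 258.0, 2.0], 0.87), ([473.0, 200.0, 6.0], 0.29)]
side foot_flat [([541.0, 190.0, 6.0], 0.88)]
side bearing_b [([552.0, -314.0, 2.0], 0.98)]
side torch [([654.0, 108.0, -2.0], 0.78)]
side hv_plug [([362.0, 77.0, 3.0], 0.55)]
{'fx': 471.606, 'fy': 471.606, 'cx': 256.049, 'cy': 187.69, 'R': [[0.995, -0.1, -0.009], [-0.049, -0.404, -0.914], [0.088, 0.909, -0.406]], 't': [-523.123, 84.142, 1155.672]}
```

View pics/top0.png

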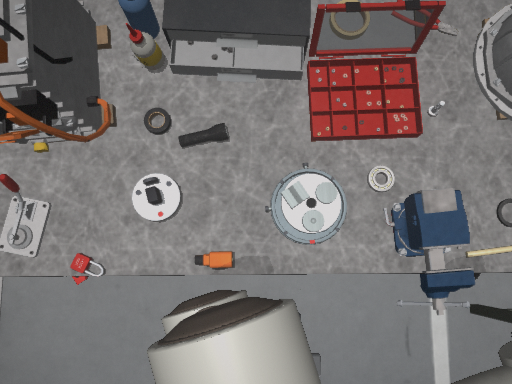

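View pics/side0.png

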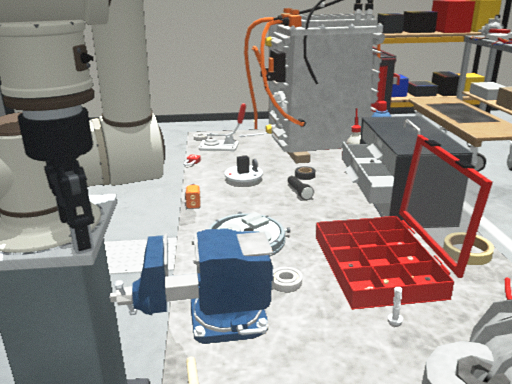

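The top view shows the stage at about (157,197) with its red dot at (160,213). The base is at about (309,205), its red mark at (311,241). The seats show as pale discs at (313,220), (295,194) and (325,192). I'll zoom in on both.

```bash
cat > h.py <<'E'
from station import *
import cv2,numpy as np
def proj(n,X):
    c=get_calibration(n);p=np.asarray(X,float)@np.array(c["R"]).T+np.array(c["t"])
    return np.c_[c["fx"]*p[:,0]/p[:,2]+c["cx"],c["fy"]*p[:,1]/p[:,2]+c["cy"]]
def ray(n,uv,z):
    c=get_calibration(n);R=np.array(c["R"]);o=-R.T@np.array(c["t"])
    d=R.T@np.array([(uv[0]-c["cx"])/c["fx"],(uv[1]-c["cy"])/c["fy"],1]);return o+d*(z-o[2])/d[2]
E
python3 - <<'E'
from h import *
im=np.mean([capture("top").astype(float) for _ in range(4)],0).astype(np.uint8)
f=lambda x0,y0,w:cv2.resize(im[y0:y0+w,x0:x0+w],(w*4 if 0 else 400,400),interpolation=cv2.INTER_CUBIC)
cv2.imwrite("pics/z1.png",np.hstack([f(125,165,64),f(260,156,100)])[:,:,::-1])
i=im.astype(int);red=(i[:,:,0]>150)&(i[:,:,1]<90)&(i[:,:,2]<90)
for box,z in(((140,205,180,222),24),((300,234,322,248),24)):
    m=np.zeros_like(red);m[box[1]:box[3],box[0]:box[2]]=1;v,u=np.nonzero(red&m);print(len(u),u.mean(),v.mean(),ray("top",(u.mean(),v.mean()),z))
E
```

```text
9 159.88888888888889 213.66666666666666 [468.54493061 204.51026721  24.        ]
11 311.8181818181818 241.54545454545453 [ 402.45309871 -143.52610288   24.        ]
```

View pics/z1.png

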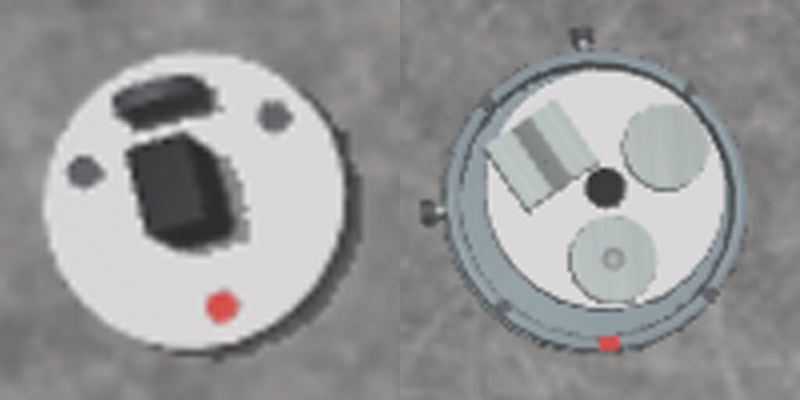

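Both are clear: the red dot is at crop (222,307), the other foot screws at (85,172) and (275,117). The cone pit is at (613,259), the flat pad at (665,147), the groove's middle at (542,154) and the rim centre near (596,201).

Run:
```python
from h import *
def fit(P,Q): # P local -> Q world
    p,q=P.mean(0),Q.mean(0);a=(P-p)[:,0]+1j*(P-p)[:,1];b=(Q-q)[:,0]+1j*(Q-q)[:,1]
    z=(a.conj()*b).sum();th=np.angle(z);r=np.exp(1j*th);t=complex(*q)-r*complex(*p)
    res=b-a*r;return np.degrees(th),np.array([t.real,t.imag]),np.abs(z)/(abs(a)**2).sum(),res
L=np.array([[-42,0],[21,36.4],[21,-36.4]])
S=[(222,307),(85,172),(275,117)]
s=lambda u,v:(125+(u+.5)/6.25-.5,165+(v+.5)/6.25-.5)
b=lambda u,v:(260+(u-400+.5)/4-.5,156+(v+.5)/4-.5)
Q=np.array([ray("top",s(*x),24)[:2] for x in S]);print("stage",fit(L,Q))
print("disc",ray("top",s(196,203),24))
Q=np.array([ray("top",b(*x),z)[:2] for x,z in(((613,259),33),((542,154),36),((665,147),32.8))]);print("table",fit(L,Q))
print("rim",ray("top",b(596,201),24),"mark",ray("top",b(610,343),24),"bore",ray("top",b(605,187),30))
s=observe();print(s["position"])
from scipy.spatial.transform import Rotation as R
print(R.from_rotvec(s["ee_rot"]).as_matrix().round(3))
```

```text
stage (np.float64(15.944161669459758), array([508.77993609, 215.31320734]), np.float64(0.9955018950602946), array([ 0.06959772+0.24979027j, -0.16107609-0.37929798j,
        0.09147837+0.12950771j]))
disc [507.04280807 214.55106905  24.        ]
table (np.float64(3.5635668122751065), array([ 491.82488729, -143.21801435]), np.float64(0.9875810947762046), array([ 0.30232476-0.15436917j,  0.03857966-0.56286899j,
       -0.34090443+0.71723816j]))
rim [ 484.59712504 -137.95040212   24.        ] mark [ 402.83615795 -144.23848518   24.        ] bore [ 492.00520965 -142.65810361   30.        ]
[ 243.22956663 -520.98358194  231.27503856]
[[ 0.906  0.423 -0.   ]
 [ 0.423 -0.906  0.   ]
 [ 0.    -0.    -1.   ]]
```

```bash
python3 -m jog '[[0.0854,0.02,-0.02,-0.03,0.158],[0.0854,0.06,-0.06,-0.03,0.158],[0.0854,0.5522,-0.5548,-0.03,0.158],[0.0854,0.5522,-0.5548,-0.03,0.158],[0.0854,0.5522,-0.5548,-0.03,0.158],[0.0854,0.5522,-0.5548,-0.03,0.158],[0.0854,0.5522,-0.5548,-0.03,0.158],[0.0854,0.5522,-0.5548,-0.03,0.158],[0.0854,0.5522,-0.5548,-0.03,0.158],[0.0854,0.5522,-0.5548,-0.03,0.158],[0.0854,0.5522,-0.5548,-0.03,0.158],[0.0854,0.5522,-0.5548,-0.03,0.158],[0.0854,0.5522,-0.5548,-0.03,0.158],[0.0854,0.5522,-0.5548,0.0,0.158],[0.0854,0.5522,-0.5548,0.05,0.158],[0.0854,0.5522,-0.5548,0.111,0.158],[0.0854,0.5522,-0.5548,0.111,0.158],[0.0854,0.5522,-0.5548,0.111,0.158],[0.0854,0.5522,-0.5548,0.111,0.158],[0.0854,0.5522,-0.5548,0.111,0.158]]'
python3 - <<'E'
from h import *
im=capture("top");cv2.imwrite("pics/t1.png",cv2.resize(im[140:240,100:240],(700,500))[:,:,::-1])
s=observe();print(s["position"],s["ee_rot"],s["force"])
from scipy.spatial.transform import Rotation as R
print(R.from_rotvec(s["ee_rot"]).as_matrix().round(3))
E
```

```text
time_s: 3.4
position: [508.9, 215.2, 120.9]
ee_rot: [3.111, 0.437, -0.0]
force: [0.7, 0.3, 1.5]
width: 85.0
grasp_force: 0.0
[509.31865344 214.96225057 121.7384345 ] [-3.11101529e+00 -4.36261493e-01 -2.42816188e-03] [ 0.40533859 -0.26921546  0.52666602]
[[ 0.961  0.275  0.002]
 [ 0.275 -0.961  0.   ]
 [ 0.002  0.    -1.   ]]
```

```bash
python3 -m jog '[[0.0854,0,0,0.03,0],[0.0854,0,0,0.06,0],[0.0854,0,0,0.08,0],[0.0854,0,0,0.089,0],[0.0854,0,0,0.089,0],[0.04,0,0,0.089,0],[0.03,0,0,0.089,0],[0.02,0,0,0.089,0],[0.015,0,0,0.089,0],[0.015,0,0,0.089,0],[0.015,0,0,0.089,0],[0.015,0,0,0.089,0],[0.015,0,0,0.089,0]]' 50
python3 - <<'E'
from h import *
s=observe();print(s["position"],s["force"],s["torque"])
E
```

```text
time_s: 4.75
position: [509.2, 215.5, 31.8]
ee_rot: [-3.111, -0.437, -0.001]
force: [-0.6, -0.2, 7.3]
width: 23.6
grasp_force: 50.7
[509.15519561 215.48971607  31.84121731] [-0.59069793 -0.24006055  7.25513661] [0.12348474 0.12518066 0.02217371]
```

```bash
python3 -m jog '[[0.015,0,0,-0.005,0],[0.015,0,0,-0.02,0],[0.015,0,0,-0.05,0],[0.015,0,0,-0.09,0],[0.015,0,0,-0.13,0],[0.015,0,0,-0.13,0],[0.015,0,0,-0.13,0],[0.015,0,0,-0.13,0],[0.015,0,0,-0.13,0]]' 70
python3 - <<'E'
from h import *
a,b=capture("top"),capture("side")
cv2.imwrite("pics/l1.png",np.hstack([cv2.resize(a[140:240,100:220],(480,400)),cv2.resize(b[100:200,200:280],(320,400))])[:,:,::-1])
s=observe();print(s["position"],s["ee_rot"],s["force"],s["torque"])
E
```

```text
time_s: 5.65
position: [508.2, 215.1, 159.8]
ee_rot: [3.111, 0.436, -0.004]
force: [-0.5, 0.1, -3.5]
width: 23.4
grasp_force: 69.0
[508.47835958 215.22459311 160.25007827] [ 3.11102478e+00  4.36511552e-01 -2.87237431e-03] [ 0.25657578  0.34107005 -3.49659289] [-0.03220513  0.00512926 -0.02325824]
```

View pics/l1.png

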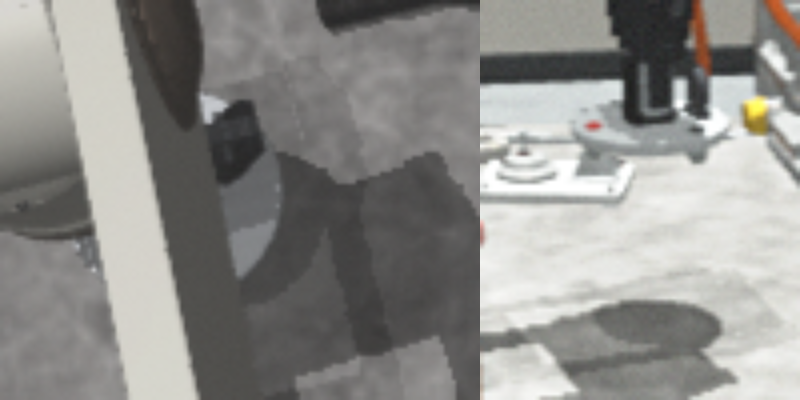

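```bash
python3 -m jog '[[0.015,-0.01,0.03,0,0.05],[0.015,-0.0203,0.06,0,0.1],[0.015,-0.0339,0.1,0,0.15],[0.015,-0.0474,0.14,0,0.213],[0.015,-0.061,0.18,0,0.213],[0.015,-0.0745,0.22,0,0.213],[0.015,-0.088,0.26,0,0.213],[0.015,-0.1016,0.3,0,0.213],[0.015,-0.11,0.325,0,0.213],[0.015,-0.1151,0.3399,0,0.213],[0.015,-0.1151,0.3399,0.01,0.213],[0.015,-0.1151,0.3399,0.04,0.213],[0.015,-0.1151,0.3399,0.065,0.213],[0.015,-0.1151,0.3399,0.075,0.213],[0.015,-0.1151,0.3399,0.075,0.213],[0.015,-0.1151,0.3399,0.075,0.213],[0.015,-0.1151,0.3399,0.075,0.213],[0.015,-0.1151,0.3399,0.075,0.213]]'
python3 - <<'E'
from h import *
from scipy.spatial.transform import Rotation as R
a,b=capture("top"),capture("side")
cv2.imwrite("pics/l2.png",np.hstack([cv2.resize(a[140:260,250:370],(400,400)),cv2.resize(b[160:260,200:300],(400,400))])[:,:,::-1])
s=observe();M=R.from_rotvec(s["ee_rot"]).as_matrix();print(s["position"],M.round(4),s["force"],s["torque"])
E
```

```text
time_s: 7.55
position: [492.2, -143.2, 87.3]
ee_rot: [3.139, 0.104, 0.002]
force: [-0.1, -0.4, -3.9]
width: 22.9
grasp_force: 69.5
[ 492.03482361 -143.21095172   86.93474353] [[ 9.978e-01  6.580e-02  9.000e-04]
 [ 6.580e-02 -9.978e-01 -3.000e-04]
 [ 9.000e-04  4.000e-04 -1.000e+00]] [-0.5593216  -0.40174899 -4.0462632 ] [-0.01541196  0.05550088 -0.00797815]
```

View pics/l2.png

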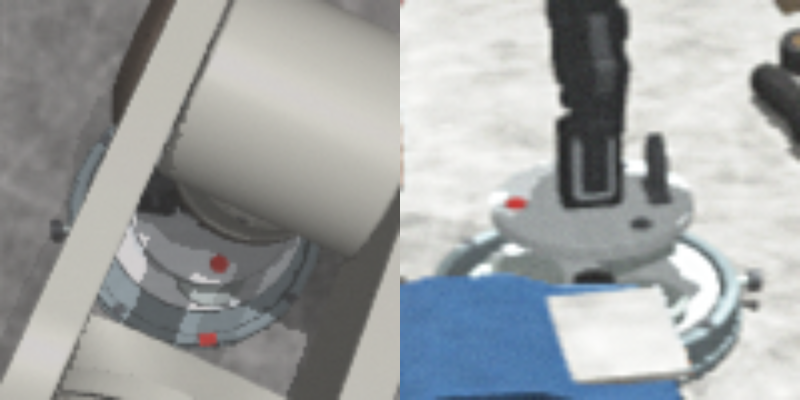

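```bash
python3 -m jog '[[0.015,0,0,0.008,0],[0.015,0,0,0.015,0],[0.015,0,0,0.016,0],[0.015,0,0,0.017,0],[0.015,0,0,0.018,0],[0.015,0,0,0.0185,0],[0.015,0,0,0.019,0],[0.015,0,0,0.0195,0],[0.015,0,0,0.0195,0],[0.015,0,0,0.0195,0]]'
```

```text
time_s: 8.65
position: [491.8, -143.1, 66.9]
ee_rot: [-3.14, -0.103, -0.0]
force: [-1.2, 0.2, -3.4]
width: 23.2
grasp_force: 69.5
```

```bash
python3 -m jog '[[0.015,0,0,0.0005,0],[0.015,0,0,0.001,0],[0.015,0,0,0.001,0],[0.015,0,0,0.001,0]]'; python3 -m jog '[[0.015,0,0,0.0005,0],[0.015,0,0,0.001,0],[0.015,0,0,0.001,0],[0.015,0,0,0.001,0]]'
```

```text
time_s: 9.05
position: [491.7, -143.1, 65.8]
ee_rot: [-3.14, -0.103, 0.0]
force: [0.5, 0.7, -3.2]
width: 23.3
grasp_force: 69.6
time_s: 9.45
position: [492.0, -143.2, 65.0]
ee_rot: [3.14, 0.103, 0.001]
force: [1.2, -0.2, 0.1]
width: 23.5
grasp_force: 70.1
```

```bash
cat > m.py <<'E'
from h import *
from scipy.spatial.transform import Rotation as R
F=[];T=[];P=[]
for i in range(4):
    capture("side");s=observe();F.append(s["force"]);T.append(s["torque"]);P.append(s["position"])
M=R.from_rotvec(s["ee_rot"]).as_matrix()
print("P",np.mean(P,0).round(2),"F",np.mean(F,0).round(2),"T",np.mean(T,0).round(3),"z",M[:,2].round(4),"yaw",np.degrees(np.arctan2(M[1,0],M[0,0])).round(2),"w",round(s["width"],1))
E
python3 -m jog '[[0.015,0,0,0.0005,0],[0.015,0,0,0.0005,0],[0.015,0,0,0.0005,0]]'; python3 m.py;python3 -m jog '[[0.015,0,0,0.0005,0],[0.015,0,0,0.001,0],[0.015,0,0,0.001,0]]'; python3 m.py
```

```text
time_s: 9.75
position: [492.0, -143.2, 64.6]
ee_rot: [3.14, 0.103, 0.001]
force: [4.1, -1.1, 2.3]
width: 23.5
grasp_force: 70.5
P [ 491.98 -143.19   64.5 ] F [ 3.46 -0.29  3.59] T [-0.037 -0.679 -0.122] z [ 5.e-04 -1.e-04 -1.e+00] yaw 3.77 w 23.5
time_s: 10.25
position: [491.9, -143.2, 63.4]
ee_rot: [3.14, 0.103, 0.001]
force: [4.8, -0.1, 5.1]
width: 23.4
grasp_force: 70.7
P [ 491.9  -143.17   63.4 ] F [ 4.92 -0.96  4.65] T [-0.088 -0.886 -0.141] z [ 3.e-04 -1.e-04 -1.e+00] yaw 3.77 w 23.5
```

```bash
python3 -m jog '[[0.015,0.0005,0,-0.001,0],[0.015,0.001,0,-0.001,0],[0.015,0.001,0,-0.001,0]]'; python3 m.py;python3 -m jog '[[0.015,0.0005,0,0,0],[0.015,0.001,0,0,0],[0.015,0.001,0,0,0]]'; python3 m.py
```

```text
time_s: 10.75
position: [492.4, -143.0, 64.1]
ee_rot: [-3.14, -0.103, 0.001]
force: [0.8, -1.2, 4.5]
width: 23.1
grasp_force: 70.6
P [ 492.48 -143.03   64.14] F [ 0.14 -1.58  3.29] T [-0.29  -0.031 -0.115] z [-6.e-04  2.e-04 -1.e+00] yaw 3.77 w 22.8
time_s: 11.25
position: [493.4, -142.9, 64.1]
ee_rot: [-3.139, -0.103, 0.002]
force: [-3.3, -1.6, 3.5]
width: 23.1
grasp_force: 70.6
P [ 493.44 -142.88   64.13] F [-4.32 -0.97  4.03] T [-1.580e-01  1.082e+00  1.000e-03] z [-7.e-04  3.e-04 -1.e+00] yaw 3.77 w 23.5
```

```bash
python3 -m jog '[[0.015,-0.0005,0.0003,0,0],[0.015,-0.001,0.0004,0,0],[0.015,-0.001,0.0004,0,0]]'; python3 m.py; python3 -m jog '[[0.015,0,0.0003,0,0],[0.015,0,0.0006,0,0],[0.015,0,0.0006,0,0]]'; python3 m.py
```

```text
time_s: 11.75
position: [492.8, -143.3, 64.3]
ee_rot: [-3.139, -0.103, -0.0]
force: [-3.0, 2.2, 3.6]
width: 23.1
grasp_force: 70.5
P [ 492.82 -143.34   64.31] F [-2.58  2.36  2.79] T [ 0.398  0.63  -0.099] z [ 0.e+00  3.e-04 -1.e+00] yaw 3.77 w 23.1
time_s: 12.25
position: [492.8, -143.8, 64.2]
ee_rot: [-3.139, -0.103, 0.0]
force: [-2.9, 5.2, 4.4]
width: 23.3
grasp_force: 70.6
P [ 492.8  -143.77   64.25] F [-2.35  4.74  3.05] T [ 0.961  0.639 -0.065] z [-2.e-04  7.e-04 -1.e+00] yaw 3.78 w 23.0
```

```bash
python3 -m jog '[[0.015,-0.0002,-0.0003,0,0],[0.015,-0.0003,-0.0006,0,0],[0.015,-0.0003,-0.0006,0,0]]'; python3 m.py
```

```text
time_s: 12.75
position: [492.6, -143.5, 64.3]
ee_rot: [-3.14, -0.103, -0.0]
force: [-0.6, 3.1, 3.3]
width: 23.3
grasp_force: 70.5
P [ 492.56 -143.47   64.33] F [-0.93  3.63  2.81] T [ 0.658  0.275 -0.118] z [ 1.e-04  1.e-04 -1.e+00] yaw 3.77 w 23.4
```

```bash
python3 -m jog '[[0.015,0,-0.0003,0,0],[0.015,0,-0.0005,-0.0003,0],[0.015,0,-0.0005,-0.0003,0]]'; python3 m.py
```

```text
time_s: 13.25
position: [492.6, -143.2, 64.7]
ee_rot: [3.14, 0.103, 0.0]
force: [-0.2, 0.3, 2.6]
width: 23.1
grasp_force: 70.4
P [ 492.53 -143.14   64.66] F [-0.27 -0.61  2.39] T [-0.042  0.136 -0.125] z [ 1.e-04 -2.e-04 -1.e+00] yaw 3.77 w 23.2
```

```bash
python3 -m jog '[[0.03,0,0,0,0],[0.045,0,0,0,0],[0.06,0,0,0,0],[0.06,0,0,0,0],[0.06,0,0,-0.01,0],[0.06,0,0,-0.04,0],[0.03,0,0,-0.06,0],[0,0,0,-0.06,0],[0,0,0,-0.06,0],[0,0,0,-0.06,0],[0,0,0,-0.06,0],[0,0,0,-0.06,0]]' 40; python3 m.py
python3 - <<'E'
from h import *
b=capture("side");cv2.imwrite("pics/s3.png",cv2.resize(b[150:270,190:310],(600,600),interpolation=cv2.INTER_CUBIC)[:,:,::-1])
E
```

```text
time_s: 14.65
position: [492.2, -142.9, 124.0]
ee_rot: [-3.139, -0.103, 0.001]
force: [-0.6, 0.2, 0.3]
width: -0.0
grasp_force: 0.0
P [ 492.35 -142.93  124.3 ] F [-0.11  0.45 -0.1 ] T [-0.002 -0.001  0.018] z [-3.e-04  2.e-04 -1.e+00] yaw 3.77 w 0.0
```

View pics/s3.png

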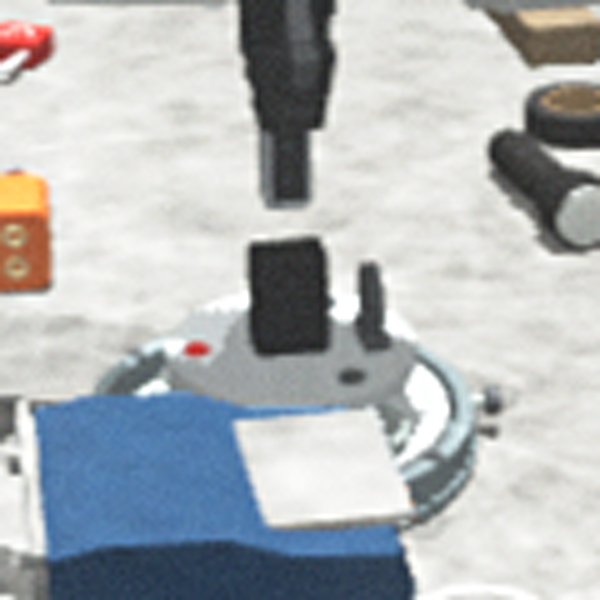

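The stage sits level, and the shut fingers are above the middle of the block, at crop (288,200) over (288,240). Next is the press.

```bash
python3 -m jog '[[0,0,0,0.01,0],[0,0,0,0.017,0],[0,0,0,0.019,0],[0,0,0,0.0195,0],[0,0,0,0.02,0],[0,0,0,0.0205,0],[0,0,0,0.021,0],[0,0,0,0.021,0]]'; python3 m.py
```

```text
time_s: 15.7
position: [492.5, -143.0, 103.7]
ee_rot: [-3.14, -0.103, -0.0]
force: [-0.6, -0.2, 0.5]
width: -0.5
grasp_force: 0.0
P [ 492.48 -143.    103.69] F [-0.38 -0.    0.07] T [-0.032 -0.018 -0.016] z [ 1.e-04  0.e+00 -1.e+00] yaw 3.77 w 0.1
```

```bash
python3 -m jog '[[0,0,0,0.0005,0],[0,0,0,0.001,0],[0,0,0,0.001,0]]'; python3 m.py
```

```text
time_s: 16.2
position: [492.5, -143.0, 102.7]
ee_rot: [3.14, 0.103, 0.0]
force: [0.1, 0.1, 3.8]
width: -0.4
grasp_force: 1.9
P [ 492.53 -143.02  102.73] F [-0.12  0.19  3.9 ] T [-0.015  0.033 -0.017] z [ 2.e-04 -0.e+00 -1.e+00] yaw 3.77 w -0.1
```

```bash
python3 -m jog '[[0,0,0,0.0005,0],[0,0,0,0.001,0],[0,0,0,0.001,0]]'; python3 m.py;python3 -m jog '[[0,0,0,0.0004,0],[0,0,0,0.0007,0],[0,0,0,0.0007,0]]'; python3 m.py
```

```text
time_s: 16.7
position: [492.5, -143.0, 101.6]
ee_rot: [-3.14, -0.103, -0.0]
force: [-0.2, 0.5, 5.3]
width: -0.1
grasp_force: 2.7
P [ 492.53 -143.01  101.68] F [-0.07  0.3   5.23] T [ 0.017 -0.008 -0.023] z [ 2.e-04  0.e+00 -1.e+00] yaw 3.77 w -0.2
time_s: 17.2
position: [492.5, -143.0, 101.0]
ee_rot: [3.14, 0.103, 0.0]
force: [-0.1, -0.5, 5.8]
width: 0.0
grasp_force: 3.1
P [ 492.56 -143.02  101.05] F [-0.26  0.24  6.64] T [0.01  0.064 0.033] z [ 3.e-04 -0.e+00 -1.e+00] yaw 3.77 w 0.2
```

The force rises about 1.5 N per mm, as the spring should, so the table has sunk about 2.5 mm. I'll retreat slowly.

```bash
python3 -m jog '[[0,0,0,0,0],[0,0,0,-0.001,0],[0,0,0,-0.002,0],[0,0,0,-0.003,0],[0,0,0,-0.005,0],[0,0,0,-0.01,0],[0,0,0,-0.04,0],[0,0,0,-0.09,0],[0,-0.05,0.0,-0.13,0],[0,-0.1,0.0,-0.13,0],[0,-0.15,0.0,-0.13,0],[0,-0.15,-0.05,-0.13,0],[0,-0.15,-0.1,-0.13,0],[0,-0.15,-0.15,-0.13,0],[0,-0.15,-0.2,-0.13,0],[0,-0.15,-0.2,-0.13,0],[0,-0.15,-0.2,-0.13,0]]'
python3 - <<'E'
from h import *
im=capture("top");b=capture("side")
cv2.imwrite("pics/f.png",np.hstack([cv2.resize(im[156:256,260:360],(400,400),interpolation=cv2.INTER_CUBIC),cv2.resize(b[160:260,200:300],(400,400),interpolation=cv2.INTER_CUBIC)])[:,:,::-1])
for n in("top","side"):
    for l in("stage_grip","mirror"):print(n,l,[(d["centre"],d["p"]) for d in place_of(n,l)[:1]])
th=np.radians(3.77);c,s=np.cos(th),np.sin(th);o=np.array([492.,-143.1])
X=[(*(o+[c*x-s*y,s*x+c*y]),56.8+36.0-36) for x,y in((-42,0),(21,36.4),(21,-36.4))]
print(proj("top",X))
E
```

```text
time_s: 19.1
position: [329.2, 48.2, 231.3]
ee_rot: [-3.139, -0.109, -0.001]
force: [0.3, -1.1, 0.0]
width: 0.5
grasp_force: 0.0
top stage_grip [([492.7, -146.1, 82.5], 0.98)]
top mirror [([527.3, -141.1, 73.1], 0.86)]
side stage_grip [([500.2, -145.2, 80.7], 0.9)]
side mirror [([530.7, -141.4, 80.4], 0.55)]
[[314.05783164 219.55099169]
 [295.52851769 192.86777752]
 [327.61332334 190.60472682]]
```

View pics/f.png

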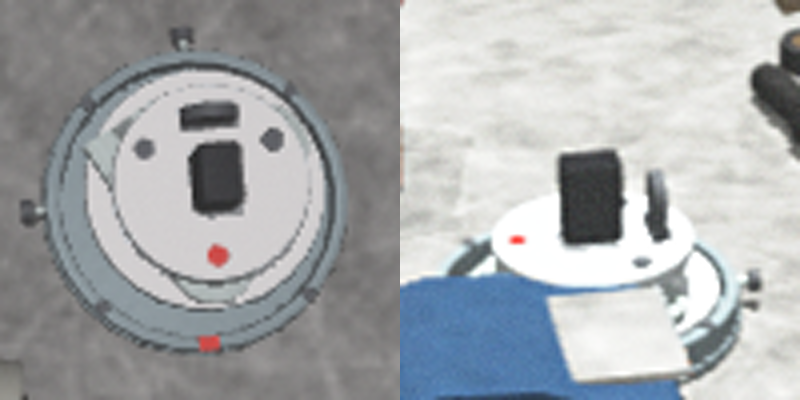

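The stage is seated and level. Its red dot is at crop (218,255) and its foot screws at (145,148) and (273,139), all within half a pixel of where a fully seated stage should show them.

```bash
python3 -c "
from station import *
print(job_done())"
```

```text
the job is handed in; nothing more can be done
None
```

The mirror stage is seated level in the base with its red-dotted foot in the cone, bedded about 2.5 mm with a gentle press (about 6.6 N) and let back up; nothing else was touched, and the job was handed in at about 19 s.

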